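Blow out the sprung clamp, then hold its jaw open at the mark

ROBOT

A 6-joint arm with a two-finger parallel gripper is mounted at the origin on the work surface. World frame = base frame: x ahead of the robot, y to its left, z up, the work surface at z = 0. Lengths are in mm, angles in rad, forces in N, time in s.
With the tool pointing down it reaches from about 275 to 975 mm from the base axis. Payload 8.4 kg.
Tool frame: the origin (TCP) lies between the finger pads; the fingertips stand 17 mm ahead of it and the grasp point (between the pads) lies 2 mm behind it (manip.tcp_to_tips is the z of the fingertips in the tool frame, in mm); z points along the fingers, y is the line along which they close (so a half turn about z gives the same grasp; the last joint's range is limited). The gripper opens to 92 mm and grips with 3 to 60 N. Pads are 20 mm wide; open, the fingers measure 128 mm over their backs; the gripper's body (75 mm by 189 mm) begins 69 mm behind the grasp point.
Start: joints at [1.162, 0.353, 1.633, -0, 1.155, -0.002], TCP at [247.294, 573.998, 231.583] pointing down, gripper open.
Joint ranges: [-2.63, 2.63], [-0.92, 2.1], [0.06, 2.66], [-1.3, 4.44], [0, 2.69], [-3.02, 3.02]. Speed limits (rad/s): [2.22, 2.22, 2.79, 3.14, 3.14, 3.14].

INTERFACE

Orientations are given as [roll, pitch, yaw] about the fixed x, y, z axes, in that order (R = Rz(yaw) Ry(pitch) Rx(roll)).
In Python, from cell import state, optics, workorder, manip gives the robot as it stands. The module is installed in compiled form; this text tells all that it offers.
- The arm moves only by the shell command python3 -m crank 'ROWS' [FORCE]. ROWS is JSON, a list that holds one entry, the list of rows, each a list of 7 numbers: the shift along the tool's x, y, z as a fraction of full scale, then the turn, a rotation vector about the tool's x, y, z as a fraction of full scale, then the finger opening in mm, from 0 to 91.9. In form: [[[x, y, z, rx, ry, rz, hand], ...]]. A call has exactly 8 rows; each row is the pose to reach, as a shift and turn from the pose commanded when the call began, along the tool's axes at that moment; what a row does not reach only later rows make up. Full scale, the value 1, is 25 cm for a shift and 45 degrees for a turn. A row lasts 1/10 s, in which the tool goes at most 50 mm and 8.59 degrees, less where a joint would pass 70% of its speed; a pose out of reach is approached as far as the arm can. A call with a number of a shift or a turn outside -1 to 1 is refused whole. A call with a gripper value outside its range is refused whole. The fingers move at their own pace and stop on an object; FORCE is the grip in N (left out, the last holds). Time passes only in rows, so rows that repeat a pose let the fingers close, or fill a call up. It gives the time, the measured TCP pose, the force, the opening and the grip force at its end, in the units of the state.
- state(): the state, without advancing time (a new reading comes with each control period).
- optics.capture(name): name is "scene" or "top" or "wrist"; returns a dict with "frame" (384x512x3 uint8, red, green, blue), "depth" (384x512 float32, mm along the optical axis (not along the pixel's ray), 0 where there is no reading), "fovy" (degrees; the focal length in pixels is half the picture's height over the tangent of half this angle, whatever the lens; pixels are square), "cx", "cy" (the principal point, pixels), "pose" (4x4, takes a point from camera to world coordinates). Camera axes: x right, y up, looking along -z (the intrinsics and any distortion apply to the point x, -y, -z); pixel columns grow to the right and rows downward; lengths in mm; the calibration is good to about 2 mm. A picture is of the moment at which its call begins.
- workorder.close_job(): hands the job in; it is judged then, once.
The state is a dict: "clock": time; "q": joint angles; "joint_velocities": joint speeds; "joint_torque": joint torques, N m; "position": TCP position; "tcp_rot": TCP orientation; "wrist_force": force on the tool from outside, world axes, zero at the start; "torque": the same for the moment, N m; "gripper_width": opening from 0.0 (shut) to 1.0 (fully open); "grip_force": force on a finger pad.
Only numpy, scipy, OpenCV 4.12 (cv2) and the standard library are available. Lean on these libraries where they do the work, as an engineer would, in place of code of your own. Each camera call takes 0.05 s, during which the arm holds its last target. There are 200 camera calls.

TASK

Clear the chips from the loading clamp: squeeze the trigger of the fixed blow gun fully, hold it for about a second and let it go. Then pull the clamp's sprung jaw open by its handle until its pointer stands in line with the brass mark, and finish while still holding it there, so that a tube can be loaded. Leave everything else on the bench where it is.

Things in the scene. Friction and masses are not known exactly. Their poses are not given: they have to be found in the camera images.
- gun_pinch (a point): where to squeeze the fixed blow gun, which lies on its side on a cradle: midway between the grip's back (x = -22 mm) and the trigger's outer face (x = +34 mm at rest, +22 mm squeezed), 55 mm above the table, mid-height of both. x along the barrel to the nozzle, y from barrel to the grip's free end, z up. Free space below; barrel (top 74 mm over the table) 48 mm off to -y, upright pipe 69 mm off to +y
- gun_grip (a point): centre of the black grip, fixed: 28 mm along x, 100 mm along y, 26 mm high, axes as gun_pinch; the steel trigger lever runs beside it on the nozzle side, parallel to it at rest
- trigger (a joint): blow gun's trigger, rad: 0 released, 0.28 fully squeezed towards the grip; springs back; hinge upright, beside the barrel; at trigger_pad it takes about 3 N to start and 9 N to hold it fully squeezed
- trigger_pad (a point): on the outer face of the steel trigger lever (70 mm long, 8 mm thick, 20 mm high), 43 mm from its hinge; moves with the lever; x is the outward normal of that face
- handle (a point): centre of the black crossbar of the bow handle on the sliding clamp jaw: bar 18 mm thick, 96 mm long along y, 105 mm above the table, held by 12 mm posts near its ends, 60 mm clear under it. x points to the fixed jaw (58 mm high, near face 56 mm from the bar's centre when closed); the jaw is pulled open along -x, roughly towards the robot. z up
- jaw (a joint): opening of the sliding clamp jaw, m: 0 closed on the fixed jaw (its spring returns it there), 0.13 fully open; spring pull about 4 N closed, 8 N at 0.05, 12 N at 0.10
- pointer (a point): tip of the jaw's pointer, a 3 mm thin upright steel blade on the jaw's +y side in line with the handle bar, 40 mm above the table; moves with the jaw
- mark_tip (a point): tip of the mark, a 3 mm thin upright brass blade on a 22 mm clip fixed on the clamp's base beside the slide; axes as the handle. The pointer passes it 6 mm away sideways; the jaw is at the mark when both blades stand in one line: same place along x. The clip's place varies: 55 to 105 mm of jaw opening
- tube: bystander, loose: short square steel tube, 34 x 34 x 140 mm, lying along its x; origin at its underside's centre
- magnet: bystander, loose: red welding magnet, flat triangular frame about 100 x 90 mm, 18 mm high; origin at its underside's centre
- disc: bystander, loose: small grinding disc lying flat, 76 mm across, 8 mm high; origin at its underside's centre
- wrench: bystander, loose: steel wrench lying flat; origin at its underside's centre
- hammer: bystander, loose: hammer lying on its side; origin at its underside's centre
- jar: bystander, loose: clear screw-top jar, 66 mm across, 85 mm high; origin at its underside's centre
- can: bystander, loose: plain aluminium can, 66 mm across, 115 mm high; origin at its underside's centre
- bin: bystander, loose: yellow open parts bin, 130 x 100 x 60 mm; origin at its underside's centre

How it is judged:
By the outcome, as a careful person would: the job done as asked, in the order asked, and still so for the second after the job is handed in, while the arm keeps its last pose, push and grip.
It also fails if it takes over 48 s, if anything falls off the work surface, if the arm or the gripper's body presses on something with over 40 N, if the wrist force passes 120 N, or if a joint passes its speed limit or range.

## Working session

There is one attempt and no reset: what is moved stays moved. The work goes in short steps, Python scripts to look and compute and a shell command to move; the robot and the scene stay as the last step left them, time stands still between calls to the robot, and variables do not carry over. Pictures are saved under pics/ and viewed, at most 10 in all, crops included, and the job is handed in when it is done.

```bash
mkdir -p pics
cat > h.py <<'E'
import numpy as np, cv2, pickle
from cell import state, optics, workorder, manip
def cap(n,save=None):
    c=optics.capture(n)
    if save:
        cv2.imwrite(f'pics/{save}.png',c['frame'][:,:,::-1]); pickle.dump(c,open(f'pics/{save}.pkl','wb'))
    return c
def ld(s): return pickle.load(open(f'pics/{s}.pkl','rb'))
def f(c): return c['frame'].shape[0]/2/np.tan(np.radians(c['fovy']/2))
def ray(c,u,v):
    d=np.array([(u-c['cx'])/f(c),-(v-c['cy'])/f(c),-1.]); P=c['pose']
    return P[:3,3],P[:3,:3]@d
def onz(c,u,v,z):
    o,d=ray(c,u,v); return o+d*(z-o[2])/d[2]
def cloud(c):
    v,u=np.mgrid[0:384,0:512]; d=c['depth']
    p=np.stack([(u-c['cx'])/f(c)*d,-(v-c['cy'])/f(c)*d,-d],-1)
    return p@c['pose'][:3,:3].T+c['pose'][:3,3]
def px(c,p):
    q=c['pose'][:3,:3].T@(np.array(p)-c['pose'][:3,3]); return c['cx']+f(c)*q[0]/-q[2], c['cy']-f(c)*q[1]/-q[2]
E
python3 - <<'E'
from h import *
for n in('top','scene'):
    c=cap(n,n+'0'); print(n,c['fovy'],c['cx'],c['cy'],[k for k in c],np.round(c['pose'],3).tolist(),(c['depth']>0).mean())
print(state())
a=np.hstack([ld('top0')['frame']]);cv2.imwrite('pics/top0b.png',cv2.resize(a[:,:,::-1],(800,600)))
E
```

```text
top 51.101686638315456 256.5309217105003 185.14261802575345 ['frame', 'depth', 'fovy', 'cx', 'cy', 'pose'] [[0.017, 0.98, -0.196, 311.846], [-1.0, 0.018, 0.007, -2.486], [0.01, 0.196, 0.981, 1481.379], [0.0, 0.0, 0.0, 1.0]] 0.995880126953125
scene 55.71468369923194 255.47196719194272 185.29519869039876 ['frame', 'depth', 'fovy', 'cx', 'cy', 'pose'] [[-0.538, -0.712, 0.451, 1046.886], [0.843, -0.458, 0.282, 298.887], [0.006, 0.532, 0.847, 976.769], [0.0, 0.0, 0.0, 1.0]] 0.9959513346354166
{'clock': 0.1, 'q': array([ 1.16159753e+00,  3.53574115e-01,  1.63406821e+00, -1.92230218e-05,
        1.15520525e+00, -2.39555595e-03]), 'joint_velocities': array([ 0.00010181, -0.00121152, -0.00034131,  0.00044778, -0.000242  ,
       -0.00044666]), 'joint_torque': array([ 7.10498953e-04, -5.94901943e+01, -3.34929156e+01,  6.99943537e-02,
        1.83554075e-02,  8.47537400e-07]), 'position': array([247.12763207, 573.59489399, 230.93812406]), 'tcp_rot': array([-3.14033769e+00,  1.45706834e-05,  2.73479719e+00]), 'wrist_force': array([-0.33102538,  0.62343047, -0.01552057]), 'torque': array([ 0.00870335, -0.0254365 ,  0.01297681]), 'grip_force': 0.0, 'gripper_width': 0.9980516937370201}
```

View pics/top0b.png

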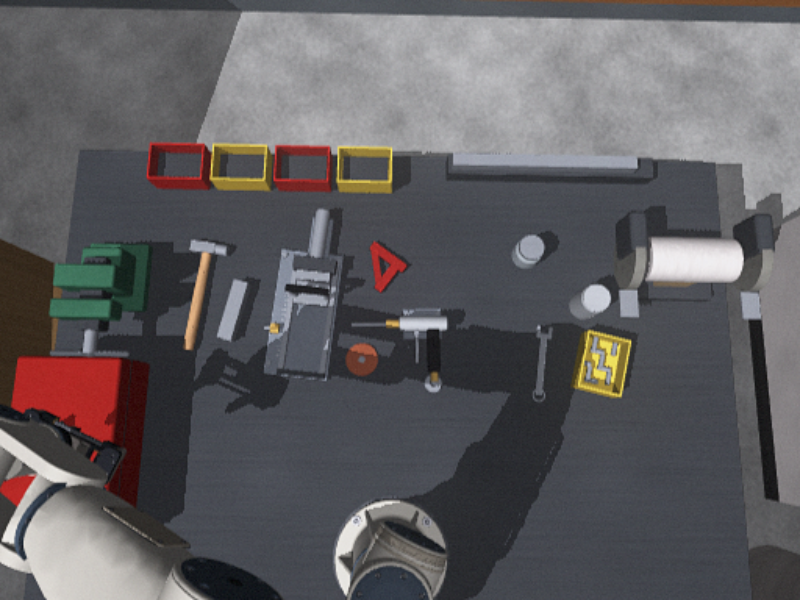

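View pics/scene0.png

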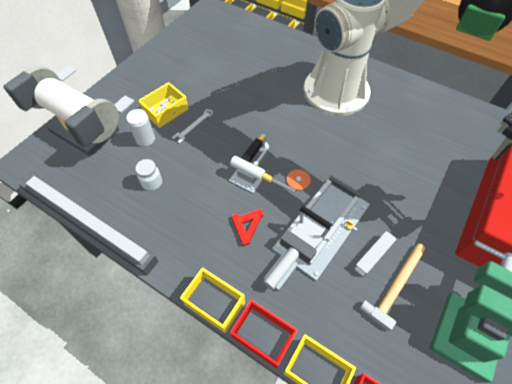

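The top view shows the clamp near (305,300), with its handle at (310,290) and the brass mark at (273,327). The gun is at (425,340), with its nozzle pointing left (+y) and its grip towards the robot. I'll take a close crop.

Run:
```python
from h import *
c=ld('top0'); im=c['frame'][135:255,165:295,::-1]
cv2.imwrite('pics/crop0.png',cv2.resize(im,None,fx=5,fy=5,interpolation=cv2.INTER_CUBIC))
P=cloud(c)
hsv=cv2.cvtColor(c['frame'],cv2.COLOR_RGB2HSV)
print('f',f(c))
def at(x,y): u=165+x;v=135+y; return np.round(P[v,u]).tolist(),hsv[v,u].tolist()
# height map of gun region, every 2 px
print('gun z-map rows v 195..250, cols u 255..290')
for v in range(195,252,2): print(v,[int(P[v,u,2]) for u in range(252,292,2)])
print(np.round(P[195,252]),np.round(P[251,291]))
```

```text
f 401.61880636825015
gun z-map rows v 195..250, cols u 255..290
195 [-2, 7, -7, 0, -4, 2, -2, -2, 3, 3, 6, -1, 0, 0, -1, -2, 3, -1, 1, -5]
197 [-3, -1, 3, 0, 0, 0, -1, 1, 2, 0, 6, -2, -1, -4, 0, -1, 6, 2, -1, -8]
199 [2, 4, -1, 15, 12, 3, 9, 7, 8, 5, 14, 13, 6, 13, 11, 6, -1, -3, 1, 0]
201 [3, 0, 6, 9, 13, 4, 12, 6, 9, 4, 6, 8, 10, 8, 17, 0, 10, -5, 1, 3]
203 [-2, 2, 67, 67, 65, 70, 67, 70, 70, 69, 68, 68, 64, 68, 64, 69, 69, 1, 1, -4]
205 [66, 65, 71, 73, 76, 74, 75, 73, 73, 73, 72, 74, 71, 73, 74, 74, 72, 0, 0, 6]
207 [66, 72, 68, 70, 81, 75, 79, 76, 76, 76, 70, 68, 70, 67, 71, 78, 80, 64, 4, 2]
209 [64, 64, 69, 70, 71, 73, 67, 73, 73, 74, 69, 69, 68, 71, 70, 70, 70, 0, 0, 0]
211 [-1, 3, 64, 64, 63, 61, 63, 61, 65, 61, 53, 69, 66, 63, 66, 67, 63, 6, -1, 2]
213 [5, 2, -3, 6, 3, 8, 1, 60, 8, 7, 9, 68, 69, 60, 70, 8, -1, 3, 0, 0]
215 [-5, -6, -5, 6, 7, 9, 0, 67, 6, 7, 9, 62, 66, 67, 67, 11, 2, 0, -3, 2]
217 [-1, 0, -3, 4, -3, -9, 0, 59, 5, -1, 0, 65, 66, 65, 72, -5, 4, 0, 6, 6]
219 [0, -1, 1, -2, -7, -7, -1, 62, -1, -1, 0, 67, 65, 63, 68, 0, -2, 1, -2, -1]
221 [0, 1, 4, 0, 7, 0, 5, 69
[... 484 characters left out ...]
, -2, -3, 5]
235 [-5, 3, 2, -2, 2, 0, 4, -6, -2, 0, 8, 62, 71, 68, 72, 1, 2, 2, 0, -1]
237 [0, -2, 0, 5, -2, 0, 1, -4, -3, 6, 3, 62, 67, 70, 71, 3, 2, 0, 0, -1]
239 [1, -1, 6, -1, 2, 2, 3, 1, 0, 4, 5, -3, 58, 58, 2, 1, -1, 2, 0, 3]
241 [-4, 1, 0, 3, 4, -1, 0, 1, 0, 0, 0, 0, 61, 64, 57, -2, 2, 1, 1, 0]
243 [6, 1, -8, 2, 0, 1, -2, -3, -2, 1, 9, 2, 67, 58, 60, -1, 1, -3, 0, -2]
245 [0, -1, 3, 0, 0, 0, -2, 1, -2, -2, 1, 4, 60, 66, 11, 3, 0, 8, 0, -4]
247 [-6, -4, 2, 2, -3, 5, 0, 1, 4, 0, 6, 6, 21, 17, 0, 0, 0, 3, -5, 4]
249 [7, 0, 0, 0, 0, 2, -7, 5, 0, 3, -1, 13, 4, 6, 5, 0, -2, 0, -12, -1]
251 [2, 1, -3, 0, -3, 1, 0, 2, 2, 2, 0, 3, -5, 0, -1, 2, 6, 3, -2, 1]
[571.   3.  -3.] [ 366. -143.    2.]
```

View pics/crop0.png

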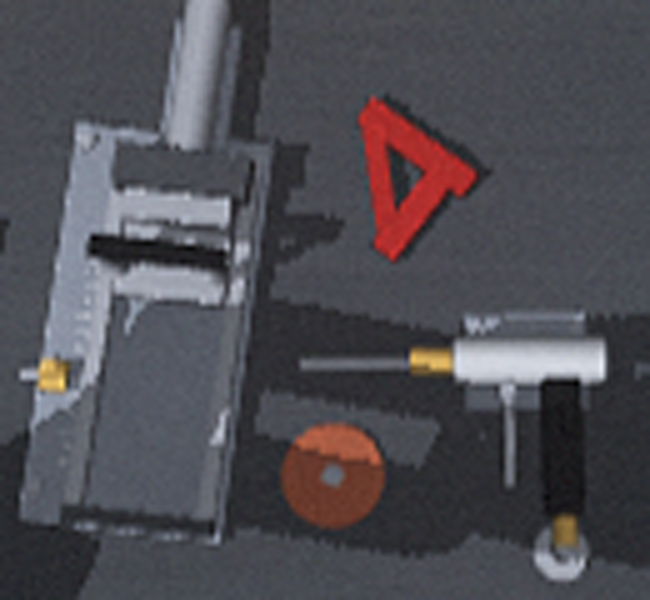

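The crop shows the grip's black bar at x 543–583, the trigger at x≈510 and the pipe at (562,552). The handle bar runs from (90,245) to (228,257), and the brass clip is at (52,375). Next I'll turn these into world poses.

Run:
```python
from h import *
c=ld('top0');P=cloud(c);hsv=cv2.cvtColor(c['frame'],cv2.COLOR_RGB2HSV)
v,u=np.mgrid[0:384,0:512]
def reg(m,z,name):
    q=np.array([onz(c,a,b,z) for a,b in zip(u[m],v[m])])[:,:2]
    (ce,sz,an)=cv2.minAreaRect(q.astype(np.float32))
    mu=q.mean(0); w,V=np.linalg.eigh(np.cov(q.T)); d=V[:,1]
    print(name,m.sum(),'mean',mu.round(1),'rect',np.round(ce,1),np.round(sz,1),'axis deg',round(float(np.degrees(np.arctan2(d[1],d[0]))),1))
    return mu,d
Z=P[...,2]
box=lambda a,b,e,g:(u>=a)&(u<b)&(v>=e)&(v<g)
reg(box(262,270,214,233)&(Z>40),65,'trigger top')
reg(box(270,285,214,237)&(Z>40),68,'grip top')
reg(box(270,285,240,250)&(Z>40),62,'pipe-ish')
m=box(255,290,203,211)&(Z>50); reg(m,70,'barrel')
m=box(180,213,178,192)&(hsv[...,2]<60)&(Z>85); reg(m,114,'handle'); print(np.median(Z[m]))
m=box(168,182,200,220)&(hsv[...,1]>110); reg(m,40,'brass'); print(np.median(Z[m]),Z[m].max())
print('clampmap')
for b in range(200,222,1): print(b,[int(Z[b,a]) for a in range(166,184)])
```

```text
trigger top 47 mean [462.  -48.7] rect [459.6 -43. ] [63.6 17.6] axis deg -178.4
grip top 189 mean [453.  -87.1] rect [453. -87.] [77.7 28.2] axis deg -175.7
pipe-ish 36 mean [391.4 -90.4] rect [390.5 -96.5] [20.8 31.5] axis deg -157.5
barrel 249 mean [517.8 -62.7] rect [517.9 -63.4] [ 25.1 110.1] axis deg 91.0
handle 119 mean [581.5 197.3] rect [580.6 195.9] [96.1 17.2] axis deg 84.0
113.27123719223323
brass 29 mean [504.4 279.3] rect [505.1 278.3] [18.2 18.2] axis deg 159.1
26.86611760959795 44.45099019890927
clampmap
200 [-7, 4, 0, 1, 1, -1, 0, 7, 8, 8, 13, 9, 17, 14, 8, 7, 9, 28]
201 [-2, 6, -2, -3, 5, 3, 0, 1, 6, 8, 12, 18, 11, 12, 16, 9, 16, 28]
202 [-4, 3, 6, 3, 3, -1, 1, 1, 13, 15, 14, 12, 12, 13, 5, 16, 16, 31]
203 [0, 1, -6, 6, 3, 0, 0, 0, 12, 10, 16, 16, 15, 19, 5, 13, 12, 24]
204 [3, 5, 3, 0, 1, 1, 1, -5, 14, 10, 13, 14, 16, 12, 11, 6, 14, 29]
205 [-2, -3, -5, 5, 3, 4, -1, 11, 9, 10, 11, 15, 10, 17, 12, 17, 31, 24]
206 [-3, -6, 3, 0, -3, 0, 0, 17, 14, 14, 15, 12, 13, 7, 15, 15, 28, 22]
207 [4, -1, 1, 9, 4, 4, 1, 24, 23, 22, 22, 17, 13, 12, 1481, 8, 29, 26]
208 [-4, 1, 1, 
[... 292 characters left out ...]
, 0, -3, -4, 22, 26, 21, 21, 24, 24, 22, 14, 15, 31, 28, 24]
213 [1, -1, 4, -3, 0, -4, 9, 13, 16, 18, 23, 24, 6, 16, 12, 30, 31, 28]
214 [2, 2, -2, 2, 0, -4, 5, 10, 15, 9, 8, 13, 13, 10, 10, 32, 29, 24]
215 [3, 5, -5, 0, -4, 1, 13, 7, 18, 9, 14, 17, 12, 13, 3, 30, 25, 31]
216 [3, 1, -1, 0, 1, 2, 10, 12, 9, 10, 15, 12, 8, 16, 14, 27, 26, 32]
217 [0, 0, -3, -1, -2, 1, 11, 8, 10, 13, 23, 17, 16, 9, 13, 28, 31, 30]
218 [4, -1, 0, 3, -3, 7, 17, 16, 15, 9, 12, 8, 17, 7, 33, 33, 27, 29]
219 [-2, -3, 5, 2, 2, 8, 11, 18, 12, 12, 8, 12, 13, 11, 24, 25, 28, 22]
220 [5, 0, 0, 0, 1, 13, 10, 12, 15, 11, 11, 9, 18, 15, 26, 31, 35, 29]
221 [-2, -2, 0, 5, 3, 11, 14, 14, 18, 16, 11, 8, 11, 12, 35, 26, 29, 29]
```

```bash
cat >> h.py <<'E'
from scipy.spatial.transform import Rotation as Ro
def need(p,yawdeg):
    s=state(); R=Ro.from_euler('xyz',s['tcp_rot']); T=Ro.from_euler('xyz',[np.pi,0,np.radians(yawdeg)])
    d=R.inv().apply(np.array(p)-s['position'])/250; r=np.degrees((R.inv()*T).as_rotvec())/45
    print('t',round(s['clock'],2),'pos',s['position'].round(1),'rpy',np.degrees(s['tcp_rot']).round(1),'F',s['wrist_force'].round(1),'w',round(s['gripper_width']*92,1),'g',round(s['grip_force'],1),'q',s['q'].round(2))
    print('need shift',d.round(4),'turn',r.round(4))
E
python3 -c "
from h import *
need([463,-79,180],181)"
```

```text
t 0.1 pos [247.1 573.6 230.9] rpy [-179.9    0.   156.7] F [-0.3  0.6 -0. ] w 91.8 g 0.0 q [ 1.16  0.35  1.63 -0.    1.16 -0.  ]
need shift [-1.8259 -2.0554  0.2064] turn [-1.600e-03 -3.000e-04 -5.402e-01]
```

```bash
python3 -m crank '[[[-0.1,-0.11,0,0,0,-0.03,91.9],[-0.21,-0.24,0,0,0,-0.06,91.9],[-0.33,-0.37,0,0,0,-0.1,91.9],[-0.45,-0.5,0,0,0,-0.14,91.9],[-0.57,-0.64,0,0,0,-0.18,91.9],[-0.69,-0.77,0,0,0,-0.22,91.9],[-0.8,-0.9,0,0,0,-0.25,91.9],[-0.89,-1.0,0,0,0,-0.27,91.9]]]' 30; python3 -c "
from h import *
need([463,-79,180],181)"
```

```text
clock: 0.9
position: [352.6, 254.1, 231.4]
tcp_rot: [-3.141, -0.0, 2.947]
wrist_force: [-0.0, 1.3, -0.2]
gripper_width: 1.002
grip_force: 0.0
t 0.9 pos [352.6 254.1 231.4] rpy [-180.    -0.   168.9] F [-0.   1.3 -0.2] w 92.2 g 0.0 q [ 0.62  0.05  2.02 -0.    1.07 -0.76]
need shift [-0.6902 -1.2221  0.2062] turn [-0.0007 -0.0003 -0.2694]
```

```bash
python3 -m crank '[[[-0.07,-0.12,0.02,0,0,-0.03,91.9],[-0.15,-0.25,0.05,0,0,-0.07,91.9],[-0.23,-0.4,0.08,0,0,-0.11,91.9],[-0.32,-0.55,0.11,0,0,-0.15,91.9],[-0.4,-0.7,0.14,0,0,-0.19,91.9],[-0.48,-0.84,0.17,0,0,-0.23,91.9],[-0.54,-0.95,0.19,0,0,-0.26,91.9],[-0.57,-1.0,0.2,0,0,-0.27,91.9]]]' 30; python3 -c "
from h import *
need([463,-79,180],181)"
```

```text
clock: 1.7
position: [444.3, -18.8, 181.0]
tcp_rot: [-3.141, -0.001, -3.125]
wrist_force: [-0.1, 0.0, -0.9]
gripper_width: 1.0
grip_force: 0.0
t 1.7 pos [444.3 -18.8 181. ] rpy [-180.    -0.  -179.1] F [-0.1  0.  -0.9] w 92.0 g 0.0 q [-0.05  0.13  2.05 -0.    0.95 -1.63]
need shift [-0.0709 -0.2418  0.004 ] turn [-0.0005 -0.0009 -0.0016]
```

```bash
python3 -m crank '[[[-0.02,-0.06,0,0,0,0,91.9],[-0.04,-0.14,0,0,0,0,91.9],[-0.06,-0.2,0,0,0,0,91.9],[-0.07,-0.24,0,0,0,0,91.9],[-0.07,-0.24,0,0,0,0,91.9],[-0.07,-0.24,0,0,0,0,91.9],[-0.07,-0.24,0,0,0,0,91.9],[-0.07,-0.24,0,0,0,0,91.9]]]' 30; python3 -c "
from h import *
need([463,-79,180],181)
c=cap('wrist','w1');print(f(c),c['cx'],c['cy'],c['pose'].round(2).tolist())
print(px(c,[463,-79,55]),px(c,[463,-45,65]),px(c,[463,-101,65]))
"
```

```text
clock: 2.5
position: [462.5, -75.6, 181.6]
tcp_rot: [3.141, -0.0, -3.124]
wrist_force: [-1.0, 0.2, -0.2]
gripper_width: 0.998
grip_force: 0.0
t 2.5 pos [462.5 -75.6 181.6] rpy [ 180.   -0. -179.] F [-1.   0.2 -0.2] w 91.9 g 0.0 q [-0.17  0.17  2.01  0.    0.96 -1.75]
need shift [-0.0018 -0.0136  0.0063] turn [ 0.0001 -0.0001  0.0007]
314.0814651377908 251.97122311693215 192.75752348129316 [[-0.02, -0.96, -0.28, 384.69], [1.0, -0.02, -0.01, -76.09], [-0.0, -0.28, 0.96, 334.92], [0.0, 0.0, 0.0, 1.0]]
(np.float64(247.32344675210823), np.float64(188.09799357866976)) (np.float64(285.1294158432147), np.float64(191.83295494656386)) (np.float64(222.56440556730752), np.float64(190.63627463273062))
```

View pics/w1.png

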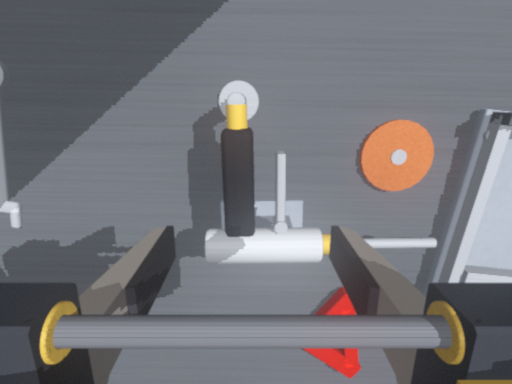

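The wrist view shows the grip at columns 222–253 and the trigger from its hinge at (281,228) to its tip at (280,152). The columns match my prediction. I'll get x from the hinge and the tip.

```bash
python3 -c "
from h import *
c=ld('w1')
for n,u,v,z in [('hinge',281,228,66),('tip',281,152,65),('outer',286,190,65),('back',222.5,190,68),('back+',253.5,190,68),('gripend',238,128,68),('pipe',237,101,60),('pipefoot',239,101,0),('barrelmid',264,246,72)]: print(n,onz(c,u,v,z).round(1))
need([463,-79,53],181)
"
```

```text
hinge [497.6 -47.2  66. ]
tip [427.3 -50.3  65. ]
outer [461.3 -44.3  65. ]
back [ 461.5 -100.8   68. ]
back+ [461.  -73.4  68. ]
gripend [407.4 -87.5  68. ]
pipe [385.8 -88.8  60. ]
pipefoot [386.  -89.5   0. ]
barrelmid [513.2 -62.6  72. ]
t 2.55 pos [462.5 -75.7 181.6] rpy [ 180.   -0. -179.] F [-0.8  0.  -0.6] w 91.9 g 0.0 q [-0.17  0.17  2.01  0.    0.96 -1.75]
need shift [-0.0016 -0.0135  0.5145] turn [ 0.0001 -0.      0.0008]
```

```bash
python3 -m crank '[[[0.018,-0.012,0.1,0,0,0,91.9],[0.018,-0.012,0.2,0,0,0,91.9],[0.018,-0.012,0.3,0,0,0,91.9],[0.018,-0.012,0.38,0,0,0,91.9],[0.018,-0.012,0.45,0,0,0,91.9],[0.018,-0.012,0.5,0,0,0,91.9],[0.018,-0.012,0.515,0,0,0,91.9],[0.018,-0.012,0.515,0,0,0,91.9]]]' 30; python3 -c "
from h import *
need([458,-78.5,53],181)"
```

```text
clock: 3.35
position: [458.1, -79.1, 52.7]
tcp_rot: [3.141, -0.001, -3.124]
wrist_force: [0.0, 0.2, 0.2]
gripper_width: 0.999
grip_force: 0.0
t 3.35 pos [458.1 -79.1  52.7] rpy [ 180.   -0. -179.] F [0.  0.2 0.2] w 91.9 g 0.0 q [-0.17  0.38  2.11  0.    0.66 -1.76]
need shift [ 0.0004  0.0024 -0.0014] turn [ 0.0002 -0.0009  0.0001]
```

```bash
python3 -m crank '[[[0,0,0,0,0,0,60],[0,0,0,0,0,0,50],[0,0,0,0,0,0,30],[0,0,0,0,0,0,30],[0,0,0,0,0,0,30],[0,0,0,0,0,0,30],[0,0,0,0,0,0,30],[0,0,0,0,0,0,30]]]' 30; python3 -c "
from h import *
need([458,-78.5,53],181);cap('wrist','w2')"
```

```text
clock: 4.15
position: [458.5, -78.3, 53.2]
tcp_rot: [3.14, 0.001, -3.125]
wrist_force: [0.5, 9.9, 2.5]
gripper_width: 0.517
grip_force: 28.4
t 4.15 pos [458.5 -78.3  53.2] rpy [ 179.9    0.  -179. ] F [0.5 9.9 2.5] w 47.5 g 28.4 q [-0.17  0.38  2.11  0.    0.66 -1.76]
need shift [ 0.0019 -0.0007  0.0007] turn [ 0.0017  0.0007 -0.0006]
```

View pics/w2.png

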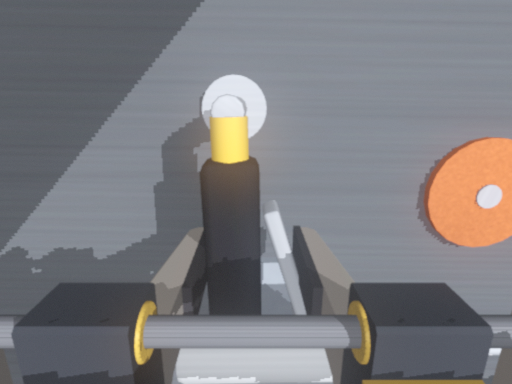

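The trigger lever now leans in, with its tip at (271,205), about 0.27 rad in the image. The pads press at 28 N, so it is at its stop. I'll hold it a bit longer, then release.

```bash
python3 -m crank '[[[0,0,0,0,0,0,30],[0,0,0,0,0,0,30],[0,0,0,0,0,0,30],[0,0,0,0,0,0,30],[0,0,0,0,0,0,30],[0,0,0,0,0,0,30],[0,0,0,0,0,0,30],[0,0,0,0,0,0,30]]]' 36; python3 -m crank '[[[0,0,0,0,0,0,91.9],[0,0,0,0,0,0,91.9],[0,0,0,0,0,0,91.9],[0,0,0,0,0,0,91.9],[0,0,0,0,0,0,91.9],[0,0,0,0,0,0,91.9],[0,0,0,0,0,0,91.9],[0,0,0,0,0,0,91.9]]]' 30; python3 -c "
from h import *
need([458,-78.5,200],181);c=cap('wrist','w3');print(c['frame'][150:260:10,255:300:3].mean(-1).astype(int))"
```

```text
clock: 5.0
position: [458.5, -78.4, 53.2]
tcp_rot: [3.14, 0.001, -3.124]
wrist_force: [0.5, 9.1, 3.0]
gripper_width: 0.514
grip_force: 34.2
clock: 5.8
position: [458.2, -79.3, 52.8]
tcp_rot: [-3.142, -0.0, -3.124]
wrist_force: [-0.7, 0.3, 0.3]
gripper_width: 1.0
grip_force: 0.0
t 5.8 pos [458.2 -79.3  52.8] rpy [-180.   -0. -179.] F [-0.7  0.3  0.3] w 92.0 g 0.0 q [-0.17  0.38  2.11 -0.    0.66 -1.76]
need shift [ 0.0008  0.0033 -0.5887] turn [-0.0001 -0.0001 -0.0003]
[[146 148 145 146 144 145 143 144 142 141 141 141 140 139 138]
 [ 85 126 144 145 144 144 143 142 141 141 141 142 139 139 140]
 [ 89  86 119 144 141 141 140 142 142 141 141 142 141 140 141]
 [ 84  81  96 140 141 141 140 141 141 141 140 141 142 140 139]
 [ 78  76  92 138 136 137 138 138 137 137 137 136 136 136 136]
 [ 75  72  83 138 136 138 137 138 138 138 138 139 138 139 139]
 [ 71  68  78 135 136 138 135 136 138 137 138 138 138 139 137]
 [ 70  67  76 137 137 138 137 137 139 139 138 139 139 140 139]
 [ 70  67  67 136 135 136 133 122 101 101 102 105 103 111 127]
 [ 69  69  63 101 101 101 103 103 103 105 105 106 106 106 123]
 [ 68  67  64 103 104 104 103 104 107 105 106 106 107 109 135]]
```

The lever has sprung back and is out of the grip-side columns. Lifting and moving to the handle.

```bash
python3 -m crank '[[[0,0,-0.1,0,0,0,91.9],[0,0,-0.25,0,0,0,91.9],[0,0,-0.4,0,0,0,91.9],[0,0.04,-0.52,0,0,0.1,91.9],[-0.05,0.15,-0.58,0,0,0.25,91.9],[-0.1,0.3,-0.59,0,0,0.4,91.9],[-0.15,0.45,-0.59,0,0,0.55,91.9],[-0.2,0.6,-0.59,0,0,0.7,91.9]]]' 30; python3 -c "
from h import *
need([581,196,200],84)"
```

```text
clock: 6.65
position: [506.0, 73.0, 200.7]
tcp_rot: [3.141, 0.001, 2.604]
wrist_force: [0.4, 0.0, -0.9]
gripper_width: 1.004
grip_force: 0.0
t 6.65 pos [506.   73.  200.7] rpy [180.    0.  149.2] F [ 0.4  0.  -0.9] w 92.3 g 0.0 q [ 0.14  0.21  1.91 -0.    1.02 -0.89]
need shift [-0.0057  0.5764  0.0032] turn [1.0000e-03 4.0000e-04 1.4486e+00]
```

```bash
python3 -m crank '[[[0,0.06,0,0,0,0.12,91.9],[0,0.15,0,0,0,0.3,91.9],[0,0.24,0,0,0,0.48,91.9],[0,0.33,0,0,0,0.66,91.9],[0,0.42,0,0,0,0.8,91.9],[0,0.5,0,0,0,0.92,91.9],[0,0.55,0,0,0,1,91.9],[0,0.576,0,0,0,1,91.9]]]' 30; python3 -m crank '[[[0,0,0,0,0,0.12,91.9],[0,0,0,0,0,0.25,91.9],[0,0,0,0,0,0.35,91.9],[0,0,0,0,0,0.38,91.9],[0,0,0,0,0,0.38,91.9],[0,0,0,0,0,0.38,91.9],[0,0,0,0,0,0.38,91.9],[0,0,0,0,0,0.38,91.9]]]' 30;  python3 -c "
from h import *
need([581,196,200],84)
c=cap('wrist','w4');print(px(c,[581,196,114]),px(c,[505,279,40]))"
```

```text
clock: 7.45
position: [579.0, 196.5, 200.0]
tcp_rot: [-3.141, -0.0, 1.824]
wrist_force: [0.5, -0.2, -0.0]
gripper_width: 1.001
grip_force: 0.0
clock: 8.25
position: [578.7, 195.6, 200.3]
tcp_rot: [3.142, 0.0, 1.526]
wrist_force: [0.0, -0.0, -0.5]
gripper_width: 1.001
grip_force: 0.0
t 8.25 pos [578.7 195.6 200.3] rpy [180.    0.   87.4] F [ 0.  -0.  -0.5] w 92.1 g 0.0 q [ 0.32  0.36  1.69 -0.    1.08  0.37]
need shift [0.002  0.0091 0.0013] turn [0.     0.     0.0765]
(np.float64(251.65858603759474), np.float64(204.4150400690232)) (np.float64(168.75448977111856), np.float64(100.93594681789727))
```

View pics/w4.png

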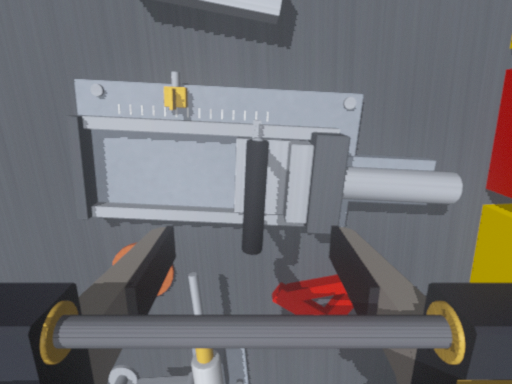

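The wrist view shows the handle bar from (258,140) to (253,252), the pointer near (259,128), the brass clip at (176,97), and the base's +y edge from (78,81) to (362,95).

```bash
python3 -c "
from h import *
c=ld('w4'); im=c['frame']; hsv=cv2.cvtColor(im,cv2.COLOR_RGB2HSV);P=cloud(c);v,u=np.mgrid[0:384,0:512]
m=(u>235)&(u<280)&(v>132)&(v<262)&(P[...,2]>95)&(hsv[...,2]<70)
q=np.array([onz(c,a,b,112) for a,b in zip(u[m],v[m])])[:,:2]
r=cv2.minAreaRect(q.astype(np.float32));w,V=np.linalg.eigh(np.cov(q.T));print(m.sum(),r,q.mean(0),np.degrees(np.arctan2(V[1,1],V[0,1])),np.median(P[m][:,2]))
a=onz(c,78,81,12);b=onz(c,362,95,12);print('edge deg',np.degrees(np.arctan2(*(b-a)[1::-1])))
m=(u>160)&(u<192)&(v>80)&(v<116)&(hsv[...,1]>110);print('brass px',u[m].min(),u[m].max(),v[m].min(),v[m].max(),np.median(P[m],0),np.percentile(P[m][:,2],[50,90,99]))
x=np.vstack([cv2.resize(im[62:122,135:215,::-1],None,fx=7,fy=7,interpolation=cv2.INTER_CUBIC)]);y=cv2.resize(im[110:150,220:300,::-1],None,fx=4,fy=4,interpolation=cv2.INTER_CUBIC)
z=np.zeros((600,560,3),np.uint8);z[:420]=x;z[430:590,:320]=y;cv2.imwrite('pics/c4.png',z)
need([581,196,103],84)
"
```

```text
626 ((581.634521484375, 180.93211364746094), (58.866947174072266, 16.405044555664062), 84.41845703125) [581.91327762 169.08508868] 74.72615243003561 112.63842883592056
edge deg -5.141322738957939
brass px 164 185 87 109 [508.74637007 283.35672222  24.40257554] [24.40257554 39.85795287 41.0565603 ]
t 8.3 pos [578.7 195.6 200.3] rpy [-180.     0.    87.4] F [-0.  -0.9 -0.8] w 92.2 g 0.0 q [ 0.32  0.36  1.69 -0.    1.08  0.37]
need shift [0.0019 0.009  0.3893] turn [-0.      0.0001  0.0763]
```

View pics/c4.png

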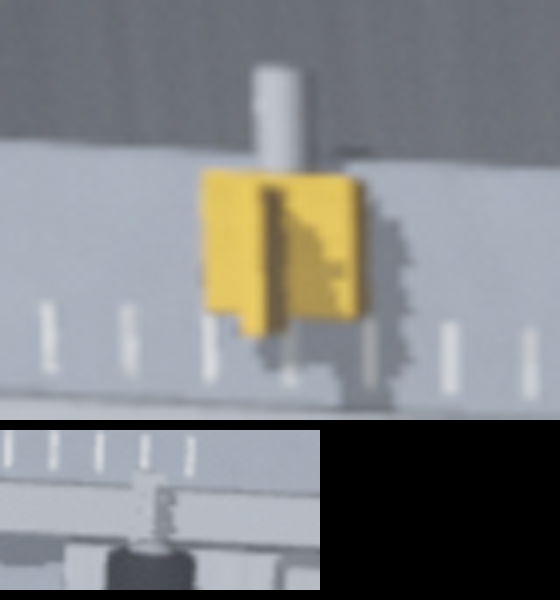

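```bash
python3 -c "
from h import *
c=ld('w4')
M=onz(c,171.2,108,40);A=onz(c,256.3,121.5,40);print('mark',M,'pointer',A)
for d in(-5,-6):
  e=np.array([np.cos(np.radians(d)),np.sin(np.radians(d))]);print(d,(A-M)[:2]@e,(A-M)[:2]@[-e[1],e[0]],'bar-mark',(np.array([581.3,196])-M[:2])@e)
need([581.3,196,103],84.7)
"
```

```text
mark [506.58406179 272.3869808   40.        ] pointer [588.08357165 256.15004038  40.        ]
-5 82.60452222298943 -9.072003640465613 bar-mark 81.08918555911032
-6 82.75026944888481 -7.628974234976703 bar-mark 82.29125020299139
t 8.3 pos [578.7 195.6 200.3] rpy [-180.     0.    87.4] F [-0.  -0.9 -0.8] w 92.2 g 0.0 q [ 0.32  0.36  1.69 -0.    1.08  0.37]
need shift [0.002  0.0102 0.3893] turn [-0.      0.0001  0.0607]
```

```bash
python3 -m crank '[[[0.002,0.01,0.06,0,0,0.06,91.9],[0.002,0.01,0.15,0,0,0.06,91.9],[0.002,0.01,0.24,0,0,0.06,91.9],[0.002,0.01,0.32,0,0,0.06,91.9],[0.002,0.01,0.37,0,0,0.06,91.9],[0.002,0.01,0.388,0,0,0.06,91.9],[0.002,0.01,0.388,0,0,0.06,91.9],[0.002,0.01,0.388,0,0,0.06,91.9]]]' 30; python3 -m crank '[[[0,0,0,0,0,0,50],[0,0,0,0,0,0,25],[0,0,0,0,0,0,10],[0,0,0,0,0,0,5],[0,0,0,0,0,0,5],[0,0,0,0,0,0,5],[0,0,0,0,0,0,5],[0,0,0,0,0,0,5]]]' 45; python3 -c "
from h import *
need([581.3-82*np.cos(np.radians(5.3)),196+82*np.sin(np.radians(5.3)),103],84.7)
cap('top','t5')"
```

```text
clock: 9.1
position: [581.8, 196.2, 104.2]
tcp_rot: [3.141, -0.0, 1.478]
wrist_force: [-0.2, -0.3, 0.5]
gripper_width: 1.0
grip_force: 0.0
clock: 9.9
position: [581.2, 196.1, 103.3]
tcp_rot: [-3.142, 0.0, 1.478]
wrist_force: [-0.5, 0.4, 0.1]
gripper_width: 0.329
grip_force: 0.0
t 9.9 pos [581.2 196.1 103.3] rpy [-180.     0.    84.7] F [-0.5  0.4  0.1] w 30.2 g 0.0 q [0.32 0.48 1.76 0.   0.9  0.42]
need shift [-2.000e-04 -3.277e-01  1.200e-03] turn [-0.0001  0.     -0.0001]
```

```bash
python3 -m crank '[[[0,0,0,0,0,0,5],[0,0,0,0,0,0,5],[0,0,0,0,0,0,5],[0,0,0,0,0,0,5],[0,0,0,0,0,0,5],[0,0,0,0,0,0,5],[0,0,0,0,0,0,5],[0,0,0,0,0,0,5]]]' 45; python3 -m crank '[[[0,-0.02,0,0,0,0,5],[0,-0.04,0,0,0,0,5],[0,-0.07,0,0,0,0,5],[0,-0.1,0,0,0,0,5],[0,-0.13,0,0,0,0,5],[0,-0.15,0,0,0,0,5],[0,-0.16,0,0,0,0,5],[0,-0.16,0,0,0,0,5]]]' 45; python3 -c "
from h import *
need([581.3-82*np.cos(np.radians(5.3)),196+82*np.sin(np.radians(5.3)),103],84.7)"
```

```text
clock: 10.75
position: [580.7, 196.0, 103.3]
tcp_rot: [-3.14, 0.0, 1.478]
wrist_force: [-5.6, 0.8, 3.6]
gripper_width: 0.184
grip_force: 45.0
clock: 11.55
position: [542.8, 199.7, 103.3]
tcp_rot: [3.138, -0.0, 1.479]
wrist_force: [5.3, -2.1, -7.8]
gripper_width: 0.183
grip_force: 45.0
t 11.55 pos [542.8 199.7 103.3] rpy [179.8  -0.   84.7] F [ 5.3 -2.1 -7.8] w 16.8 g 45.0 q [ 0.35  0.43  1.84 -0.    0.86  0.44]
need shift [-0.0003 -0.1734  0.0006] turn [ 0.0047 -0.0006  0.0004]
```

```bash
python3 -m crank '[[[0,-0.02,0,0,0,0,5],[0,-0.05,0,0,0,0,5],[0,-0.08,0,0,0,0,5],[0,-0.11,0,0,0,0,5],[0,-0.14,0,0,0,0,5],[0,-0.155,0,0,0,0,5],[0,-0.16,0,0,0,0,5],[0,-0.16,0,0,0,0,5]]]' 45; python3 -c "
from h import *
need([581.3-82*np.cos(np.radians(5.3)),196+82*np.sin(np.radians(5.3)),103],84.7)
c=cap('wrist','w6');t=cap('top','t6')
M=np.array([506.6,272.4,40]);print(px(c,M),px(t,M))
u,v=map(int,px(t,M)); a=t['frame'][v-20:v+20,u-20:u+30,::-1]
cv2.imwrite('pics/t6c.png',cv2.resize(a,None,fx=10,fy=10,interpolation=cv2.INTER_CUBIC))
"
```

```text
clock: 12.35
position: [503.8, 203.4, 103.3]
tcp_rot: [3.137, -0.001, 1.479]
wrist_force: [9.0, -1.7, -10.9]
gripper_width: 0.186
grip_force: 45.0
t 12.35 pos [503.8 203.4 103.3] rpy [179.7  -0.   84.7] F [  9.   -1.7 -10.9] w 17.1 g 45.0 q [ 0.38  0.39  1.92 -0.    0.83  0.48]
need shift [-0.0007 -0.0167  0.0012] turn [ 0.0065 -0.001   0.0006]
(np.float64(242.71496584034142), np.float64(118.98741131468171)) (np.float64(177.1254518955585), np.float64(209.10482332195792))
```

View pics/w6.png

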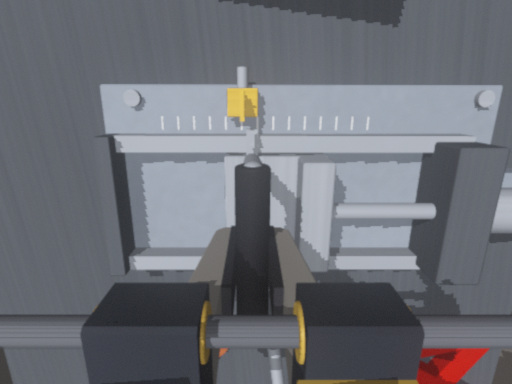

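The pointer (≈(251,135)) is close to the mark (≈(242,118)) but not yet in line. I'll zoom in.

```bash
python3 -c "
from h import *
c=ld('w6'); cv2.imwrite('pics/w6c.png',cv2.resize(c['frame'][80:160,205:295,::-1],None,fx=7,fy=7,interpolation=cv2.INTER_CUBIC))
P=cloud(c)
for v in range(94,160,3): print(v,[int(P[v,u,2]) for u in range(232,262,1)])"
```

```text
94 [23, 24, 23, 25, 24, 24, 22, 39, 41, 40, 39, 40, 23, 24, 23, 23, 23, 23, 23, 24, 24, 22, 25, 23, 23, 24, 13, 11, 11, 13]
97 [22, 25, 23, 24, 256, 23, 24, 38, 39, 41, 41, 256, 23, 23, 24, 23, 22, 22, 24, 24, 26, 23, 24, 24, 24, 23, 12, 12, 11, 11]
100 [24, 23, 24, 24, 24, 23, 23, 38, 39, 40, 39, 40, 24, 24, 24, 24, 24, 24, 24, 25, 23, 23, 24, 24, 23, 22, 12, 13, 12, 12]
103 [24, 23, 24, 23, 23, 24, 25, 40, 40, 39, 39, 40, 23, 24, 24, 23, 23, 23, 22, 23, 24, 24, 24, 24, 23, 23, 11, 12, 11, 10]
106 [23, 23, 24, 25, 256, 24, 25, 39, 40, 40, 39, 39, 25, 23, 23, 24, 22, 24, 22, 23, 25, 22, 24, 24, 23, 23, 11, 12, 12, 12]
109 [23, 23, 24, 24, 25, 23, 24, 40, 40, 40, 39, 39, 23, 23, 23, 25, 24, 24, 24, 23, 25, 23, 24, 24, 24, 24, 12, 11, 12, 12]
112 [24, 24, 23, 25, 24, 23, 23, 40, 42, 39, 40, 39, 25, 23, 24, 24, 23, 25, 25, 23, 24, 25, 24, 23, 23, 23, 12, 12, 12, 12]
115 [23, 24, 25, 24, 24, 24, 23, 39, 39, 40, 38, 39, 24, 25, 24, 23, 25, 23, 23, 25, 24, 23, 25, 23, 23, 11, 12, 11, 12, 11]
118 [12, 11, 11, 11, 12, 12, 11, 40, 40, 39, 256, 39, 11, 12, 11, 11, 12, 11, 11, 12, 12, 12, 11, 1
[... 951 characters left out ...]
29, 28, 27, 33, 33, 33, 32, 40, 39, 41, 39, 33, 34, 33, 29, 27, 28, 28, 29]
145 [28, 28, 28, 28, 28, 27, 28, 27, 28, 27, 28, 27, 28, 27, 32, 33, 32, 33, 39, 40, 40, 39, 33, 33, 33, 27, 27, 28, 28, 28]
148 [29, 28, 28, 28, 28, 28, 27, 27, 29, 27, 29, 28, 26, 29, 33, 33, 32, 34, 32, 32, 33, 32, 33, 32, 33, 27, 27, 28, 27, 27]
151 [28, 28, 28, 29, 28, 28, 28, 27, 27, 27, 27, 27, 29, 27, 33, 33, 32, 32, 33, 33, 32, 32, 32, 32, 33, 28, 28, 28, 28, 28]
154 [26, 24, 25, 25, 26, 25, 26, 24, 26, 25, 25, 24, 26, 26, 33, 37, 43, 47, 49, 51, 49, 49, 45, 39, 33, 24, 24, 25, 25, 26]
157 [32, 33, 33, 33, 33, 33, 33, 33, 34, 32, 32, 32, 40, 56, 66, 69, 75, 76, 79, 78, 78, 78, 78, 73, 68, 63, 50, 33, 32, 33]
```

View pics/w6c.png

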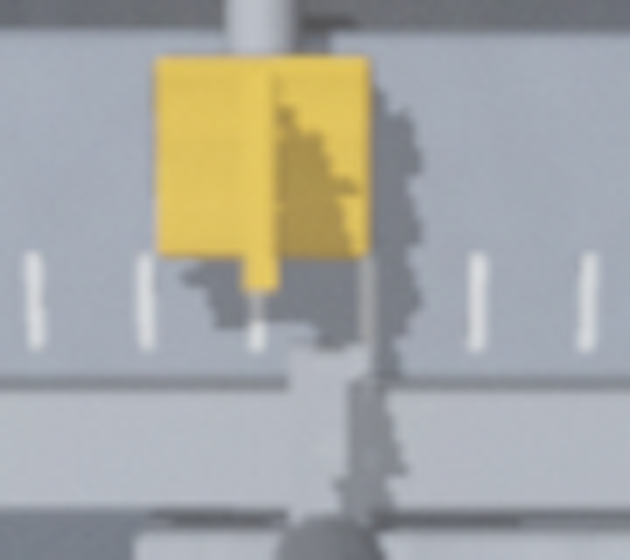

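The blades are clear in depth (z=40). The mark is in columns 239–243 at row 118, and the pointer is in columns 250–253 at row 130.

```bash
cat >> h.py <<'E'
def gap(c):
    P=cloud(c); Z=P[...,2]; v,u=np.mgrid[0:384,0:512]; R=Ro.from_euler('xyz',state()['tcp_rot']).as_matrix(); e=R[:2,1]
    k=(Z>37)&(Z<43)
    out=[]
    for n,a,b in(('mark',90,119),('pointer',128,147)):
        m=k&(v>=a)&(v<=b)&(u>225)&(u<268); q=np.array([onz(c,x,y,40) for x,y in zip(u[m],v[m])])[:,:2]
        # row-wise mean near the tip
        s=q@e; ys=q@R[:2,0]; A=np.polyfit(ys-ys.mean(),s,1); out.append(s.mean()); print(n,m.sum(),'cols',u[m].min(),u[m].max(),'s',s.mean().round(2),'slope',A[0].round(3),'spread',np.ptp(s).round(1))
    print('pointer-mark along tool y',round(out[1]-out[0],2),'mm; frac',round((out[1]-out[0])/250,4))
E
python3 -c "
from h import *
gap(ld('w6'))
c=ld('w6')
a=onz(c,107,84,12);b=onz(c,494,84,12);print(a,b,np.degrees(np.arctan2(*(b-a)[1::-1])))"
```

```text
mark 146 cols 239 243 s 478.34 slope 0.006 spread 2.8
pointer 71 cols 250 253 s 485.35 slope -0.002 spread 2.1
pointer-mark along tool y 7.01 mm; frac 0.0281
[408.91018819 304.87099881  12.        ] [693.42747659 279.18891246  12.        ] -5.1578522153834925
```

```bash
python3 -m crank '[[[0,-0.01,0,0,0,0,5],[0,-0.02,0,0,0,0,5],[0,-0.028,0,0,0,0,5],[0,-0.028,0,0,0,0,5],[0,-0.028,0,0,0,0,5],[0,-0.028,0,0,0,0,5],[0,-0.028,0,0,0,0,5],[0,-0.028,0,0,0,0,5]]]' 45; python3 -c "
from h import *
need([0,0,0],84.7);c=cap('wrist','w7');gap(c);cap('top','t7')
cv2.imwrite('pics/w7c.png',cv2.resize(c['frame'][80:160,205:295,::-1],None,fx=7,fy=7,interpolation=cv2.INTER_CUBIC))"
```

```text
clock: 13.25
position: [497.2, 204.0, 103.3]
tcp_rot: [3.136, -0.001, 1.479]
wrist_force: [10.7, -3.0, -10.4]
gripper_width: 0.184
grip_force: 45.0
t 13.25 pos [497.2 204.  103.3] rpy [179.7  -0.   84.7] F [ 10.7  -3.  -10.4] w 17.0 g 45.0 q [ 0.39  0.38  1.93 -0.    0.83  0.48]
need shift [-0.9957 -1.9074  0.4023] turn [ 0.0067 -0.0011  0.0006]
mark 150 cols 249 253 s 478.28 slope -0.001 spread 2.7
pointer 72 cols 250 253 s 478.65 slope -0.001 spread 2.1
pointer-mark along tool y 0.36 mm; frac 0.0014
```

View pics/w7c.png

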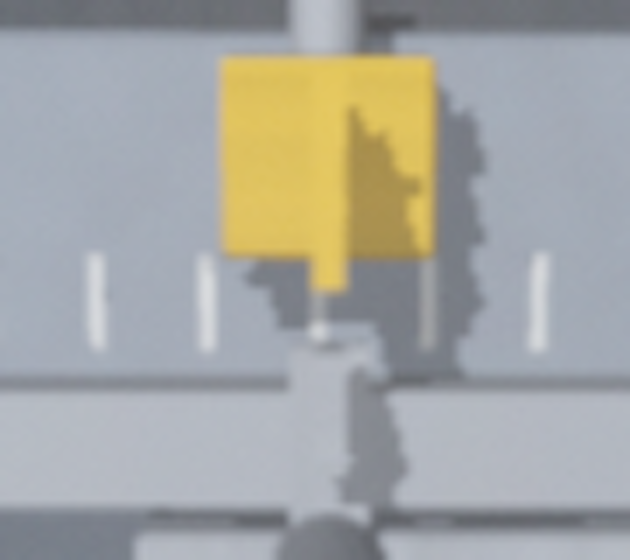

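The brass blade (columns 249–253) and the pointer (250–253) stand in line to about 0.4 mm. I'll make a small final nudge, hold, then hand in.

```bash
python3 -m crank '[[[0,-0.001,0,0,0,0,5],[0,-0.001,0,0,0,0,5],[0,-0.001,0,0,0,0,5],[0,-0.001,0,0,0,0,5],[0,-0.001,0,0,0,0,5],[0,-0.001,0,0,0,0,5],[0,-0.001,0,0,0,0,5],[0,-0.001,0,0,0,0,5]]]' 45; python3 -c "
from h import *
c=cap('wrist','w8');gap(c);print(workorder.close_job())"
```

```text
clock: 14.15
position: [497.1, 204.0, 103.3]
tcp_rot: [3.136, -0.001, 1.479]
wrist_force: [10.7, -3.3, -11.5]
gripper_width: 0.182
grip_force: 45.0
mark 150 cols 249 253 s 478.22 slope -0.001 spread 2.7
pointer 72 cols 250 253 s 478.58 slope -0.001 spread 2.1
pointer-mark along tool y 0.36 mm; frac 0.0014
the job is handed in; nothing more can be done
None
```

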